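# Nest the empty zinc pots

### The arm

A 6-joint arm with a two-finger parallel gripper is mounted at the origin on a cart in front of the work surface, level with it; the furniture and walls round the work are solid. World frame = base frame: x ahead of the robot, y to its left, z up, the work surface at z = 0. Lengths are in m, angles in degrees, forces in N, time in s.
With the tool pointing down it reaches from about 0.375 to 0.75 m from the base axis. Payload 9 kg.
Tool frame: the origin (TCP) lies at the very end of the fingers, on their centre line; the grasp point (between the pads) lies 19 mm behind it; z points along the fingers, y is the line along which they close (so a half turn about z gives the same grasp; the last joint's range is limited). The gripper opens to 85 mm and grips with 20 to 120 N. Pads are 22 mm wide; open, the fingers measure 114 mm over their backs; the gripper's body (76 mm by 85 mm) begins 54 mm behind the grasp point. The pads swing forward as they close: fully open they stand 13 mm farther back than shut.
Start: joints at [-88.505, 5.964, 5.575, 89.605, 0, 77.527], TCP at [0.145, -0.582, 0.204] pointing down, gripper open.
Joint ranges: [-171.21, 171.21], [-48.23, 106.86], [-62.78, 66.21], [-105.2, 120.99], [-86.42, 89.51], [-180, 180]. Speed limits (degrees/s): [127.2, 127.2, 147.25, 180, 180, 180].

### API

Orientations are given as a 3x3 rotation matrix whose columns are the frame's x, y, z axes.
In Python, from plant import manip gives the robot as it stands. Calls block until the motion is done:
- manip.reach(position, orientation): joint-space move of the TCP to a pose.
- manip.movel(position, frame=None, v=0.15, f_stop=None): straight line of the TCP; frame=None keeps the orientation; v is the mean speed in m/s. With f_stop (N) it stops when the force on the tool has changed by that much, and returns True; else False.
- manip.movej(angles): joint-space move.
- manip.move_gripper(opening, force=None): finger opening in m; force is the grip in N (None keeps the last); returns when the fingers have stopped.
- manip.wait(seconds).
- manip.inverse_kinematics(position, orientation): joint angles nearest the present ones, or None.
- manip.state(): the state.
- manip.get_image(name): name is "side" or "top" or "wrist"; returns a dict with "color" (480x640x3 uint8, blue, green, red), "intrinsics" (3x3 intrinsics, pixels), "k1" (the pictures are not rectified: a ray, as slopes to the right and down, at radius r is drawn at 1 + k1 r^2 times it, then the intrinsics apply), "extrinsics" (4x4, takes a point from camera to world coordinates). Camera axes: x right, y up, looking along -z (the intrinsics and any distortion apply to the point x, -y, -z); pixel columns grow to the right and rows downward; lengths in m; the calibration is good to about 2 mm. A picture is of the moment at which its call begins. There is no depth.
A pose or a line that the arm cannot do raises manip.IKError and nothing moves.
- manip.close_job(): hands the job in; it is judged then, once.
Trained networks look in a picture, given as the dict that the camera call returned (one of the last four; its "shot" number tells which), for a name from the list of things; names that differ only in an ending like _2 or _b are one class to them, and where a whole thing is asked for, a point or a joint stands for the part that bears it (a point fixed in the world has none). Each returns a list of dicts, best first, with "score" (0 to 1); they miss things now and then, are a little off and sometimes report something else, mostly with a low value. They report only what shows in the picture. A call takes as long as a camera call.
- manip.trace(picture, thing): "mask" (480x640 bool, what is visible of it) and "rect" ([left, top, width, height] as shares, 0 to 1, of the picture: columns of its width, rows of its height, round what is visible of it).
- manip.mark_of(picture, thing): "at" ([column, row] as shares, 0 to 1, of the picture: columns of its width, rows of its height: a listed point, or the origin of a listed thing).
The state is a dict: "time_s": time; "joint_pos": joint angles; "joint_velocities": joint speeds; "tau": joint torques, N m; "tool_pos": TCP position; "ee_rot": TCP orientation; "contact_force": force on the tool from outside, world axes, zero at the start; "moment": the same for the moment, N m; "width": finger opening in m; "gripper_force": force on a finger pad.
Only numpy, scipy, OpenCV 4.12 (cv2) and the standard library are available. Lean on these libraries where they do the work, as an engineer would, in place of code of your own. Each camera call takes 0.05 s, during which the arm holds its last target. There are 200 camera calls.

### The job

Clear the counter of empties: lower the two loose upturned zinc pots, without dropping them, over the upturned zinc pot that stands behind them, so that the three make one straight nested stack where that pot stands. Press down lightly on the top of the stack until each pot grips the one beneath it snugly, with about 15 mm of the lower one still showing, and stop well before they jam, for they must come apart again by hand. Leave the other things on the counter where they are.

Things in the scene. Friction and masses are not known exactly. Their poses are not given: they have to be found in the camera images.
- pot_base_mid (a point): Centre (half-way up) of the bottom pot: an empty zinc pot upside down, the farthest of three alike. Each is 85 mm tall, straight taper from 56 mm across at the closed base on top (recessed 2 mm inside a low rim) to 78 mm at the open mouth below (rolled rim 81 mm). z points up; mouth rim 42.5 mm below this point, base rim 42.5 mm above. Loose, 0.07 kg.
- pot_p_mid (a point): Centre (half-way up) of a loose upturned pot in front, on one side; 0.07 kg, 60 to 63 mm wide at 12 to 25 mm below its top. Either loose pot may go first. Lowered over another pot, it touches and rests when its centre is 19 mm above that pot's centre; pushed on, it stays where the push leaves it. Snug: 12 to 17 mm. At 9 mm metal meets metal: jammed.
- pot_q_mid (a point): Centre (half-way up) of the other loose upturned pot, on the other side, same as pot_p. Pushing a pot on from first touch takes about 4.5 N to start and about 0.6 N more for each mm, so 5.5 to 8 N makes it snug; about 10 N reaches metal, over 15 N jams it. One push in the middle of the top of the stack moves both pots on, the lower about 1 mm farther.
- price_card: Bystander: blank kraft card upright in a small wooden block, 20 x 75 x 61 mm, standing between the two loose pots; origin under its centre.
- bucket_pencils: Bystander behind the base pot: grey bucket of coloured pencils, 95 mm across, 151 mm tall; origin under its centre. It changes places with the other two buckets.
- bucket_spoons: Bystander: the same bucket with wooden spoons, 170 mm tall; origin under its centre.
- bucket_twigs: Bystander: the same bucket with twig pencils, 160 mm tall; origin under its centre.
- soap_0: Bystander: pink wrapped soap bar at the right, 53 x 78 x 25 mm; origin under its centre.
- soap_1: Bystander: green wrapped soap bar at the right, 53 x 78 x 25 mm; origin under its centre.
- side_table: The counter: a dark wooden table top, level, its surface at z = 0.

How it is judged (in metres and radians):
On the way:
1. one of the two loose pots stands over the base pot (((horizontal distance between pot_p_mid and pot_base_mid below 0.012 m and z of pot_p_mid in the frame of pot_base_mid below 0.028 m) or (horizontal distance between pot_q_mid and pot_base_mid below 0.012 m and z of pot_q_mid in the frame of pot_base_mid below 0.028 m))), for 0.2 s.
At the end, for the whole second after the job is handed in: Both loose pots sit over the base pot, one over the other, each centre 11.2 to 17.5 mm above the one beneath, upright within 0.06 rad (base) or 0.08 rad, on one axis within 6 mm, the base pot within 40 mm of its start; all released and at rest (((z of pot_p_mid in the frame of pot_base_mid between 0.0112 and 0.0175 m and z of pot_q_mid in the frame of pot_p_mid between 0.0112 and 0.0175 m) or (z of pot_q_mid in the frame of pot_base_mid between 0.0112 and 0.0175 m and z of pot_p_mid in the frame of pot_q_mid between 0.0112 and 0.0175 m)) and horizontal distance between each of pot_p_mid, pot_q_mid and pot_base_mid below 0.006 m and angle between pot_base_mid's own z axis and vertical below 0.06 rad and angle between each of pot_p_mid, pot_q_mid's own z axis and vertical below 0.08 rad and distance of pot_base_mid from where it was at the start of the episode below 0.04 m and contact force between each of pot_p, pot_q and the fingers below 0.1 N and linear speed of each of pot_p, pot_q below 0.02 m/s); the robot touches nothing.
It fails at once if the pots are pushed together hard: more than 18 N, weight included, between the base pot and the counter (contact force between pot_base and side_table above 18 N).
It fails at once if a loose pot is dropped: out of the fingers, faster than 0.5 m/s (a fall of over 12 mm) ((linear speed of pot_p above 0.5 m/s and contact force between pot_p and the fingers below 0.1 N) or (linear speed of pot_q above 0.5 m/s and contact force between pot_q and the fingers below 0.1 N)).
It fails at once if a bystander is moved by more than 30 mm (distance of any of price_card, bucket_pencils, bucket_spoons, bucket_twigs, soap_0, soap_1 from where it was at the start of the episode above 0.03 m).
It also fails if it takes over 58 s, if anything falls off the work surface, if the arm or the gripper's body presses on something with over 40 N, if the wrist force passes 120 N, or if a joint passes its speed limit or range.

## Working session

There is one attempt and no reset: what is moved stays moved. The work goes in short steps, each a Python script; the robot and the scene stay as the last script left them, time stands still between calls to the robot, and variables do not carry over. Pictures are saved under pics/ and viewed, at most 10 in all, crops included, and the job is handed in when it is done.

```bash
mkdir -p pics; ls
cat > h.py <<'E'
import numpy as np, cv2
from plant import manip
def ray(p,uv):
    K=np.array(p["intrinsics"]);k1=p["k1"];T=np.array(p["extrinsics"])
    d=np.array([(uv[0]-K[0,2])/K[0,0],(uv[1]-K[1,2])/K[1,1]]);s=d.copy()
    for _ in range(30): s=d/(1+k1*(s@s))
    v=T[:3,:3]@np.array([s[0],-s[1],-1]);return T[:3,3],v/np.linalg.norm(v)
def onz(p,uv,z):
    o,v=ray(p,uv);return o+v*(z-o[2])/v[2]
def proj(p,X):
    K=np.array(p["intrinsics"]);T=np.array(p["extrinsics"]);c=T[:3,:3].T@(np.asarray(X)-T[:3,3])
    s=np.array([c[0],-c[1]])/-c[2];s=s*(1+p["k1"]*(s@s));return s*[K[0,0],K[1,1]]+K[:2,2]
def tri(obs):
    A=np.zeros((3,3));b=np.zeros(3)
    for p,uv in obs:
        o,v=ray(p,uv);M=np.eye(3)-np.outer(v,v);A+=M;b+=M@o
    return np.linalg.solve(A,b)
E
python3 - <<'E'
from h import *
for n in("side","top"):
    p=manip.get_image(n);cv2.imwrite(f"pics/{n}0.png",p["color"])
    print(n,np.round(np.array(p["extrinsics"])[:3],2).tolist())
    for t,z in[("pot_base_mid",.0425),("pot_p_mid",.0425),("pot_q_mid",.0425),("price_card",0),("bucket_pencils",0),("bucket_spoons",0),("bucket_twigs",0),("soap_0",0)]:
        for r in manip.mark_of(p,t)[:4]:
            uv=np.array(r["at"])*[640,480];print(t,round(r["score"],2),uv.round(1),onz(p,uv,z).round(4))
print(manip.state()["time_s"])
E
```

```text
pics
side [[-0.8, 0.44, -0.42, -0.12], [-0.6, -0.58, 0.55, 0.92], [-0.0, 0.69, 0.72, 0.95]]
pot_base_mid 0.95 [296.6 163.3] [0.6404 0.0164 0.0425]
pot_p_mid 0.73 [308.  238.6] [0.4389 0.2246 0.0425]
pot_q_mid 0.64 [407.2 153. ] [ 0.4248 -0.2047  0.0425]
price_card 0.56 [358.1 200.9] [ 0.4461  0.002  -0.    ]
bucket_pencils 0.92 [281.7 143.5] [ 0.7712 -0.0743 -0.    ]
bucket_spoons 0.76 [300.7 123.9] [ 0.7905 -0.1889 -0.    ]
bucket_twigs 0.76 [343.6 125.3] [ 0.68   -0.2626  0.    ]
soap_0 0.91 [370.5 145.4] [ 0.5561 -0.2246  0.    ]
top [[0.02, 1.0, -0.07, 0.51], [-1.0, 0.03, -0.0, -0.06], [0.0, 0.07, 1.0, 1.04]]
pot_base_mid 0.58 [270.4 201.9] [0.6248 0.0166 0.0425]
pot_p_mid 0.71 [162.3 294. ] [0.4431 0.2188 0.0425]
pot_p_mid 0.32 [271.1 202.9] [0.6229 0.0152 0.0425]
pot_q_mid 0.77 [384.6 304.1] [ 0.4357 -0.2052  0.0425]
price_card 0.82 [277.3 291.6] [0.4524 0.001  0.    ]
price_card 0.51 [369.7 131. ] [ 0.7795 -0.1762  0.    ]
bucket_pencils 0.7 [311.  137.3] [ 0.7631 -0.0577  0.    ]
bucket_spoons 0.62 [371.3 131.7] [ 0.7781 -0.1795  0.    ]
bucket_twigs 0.59 [405.7 183.7] [ 0.6736 -0.2501  0.    ]
soap_0 0.76 [433.  278.6] [ 0.485  -0.3074  0.    ]
soap_0 0.62 [394.6 247.9] [ 0.5442 -0.2293  0.    ]
0.9
```

View pics/top0.png

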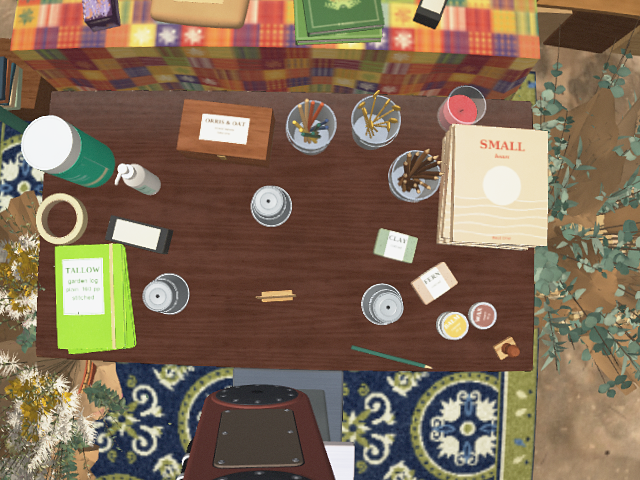

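View pics/side0.png

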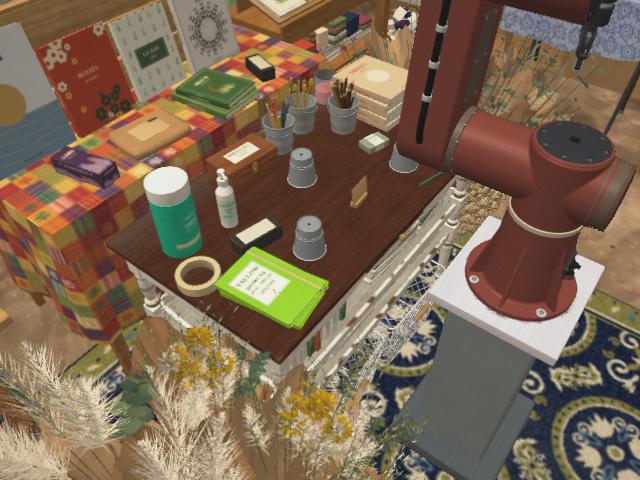

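The top view shows the base pot at (271,206), the left pot at (165,294), the right pot at (383,304), and the card at (277,296). The side view agrees. Next I take close wrist looks over the base pot and the right pot.

```bash
cat >> h.py <<'E'
R=np.array([[1,0,0],[0,-1,0],[0,0,-1.]])
def look(xy,t,fn=None,z=.25):
    manip.reach([*xy,z],R);manip.wait(.3);p=manip.get_image("wrist")
    if fn: cv2.imwrite(fn,p["color"])
    for r in manip.mark_of(p,t)[:2]:
        uv=np.array(r["at"])*[640,480];print(t,round(r["score"],2),uv.round(1),onz(p,uv,.0425).round(4))
    return p
E
python3 - <<'E'
from h import *
for xy in[(.63,.016),(.435,-.205),(.44,.22)]:
    for yaw in(0,90,-90,180):
        a=np.radians(yaw);Rz=np.array([[np.cos(a),-np.sin(a),0],[np.sin(a),np.cos(a),0],[0,0,1]])
        q=manip.inverse_kinematics([*xy,.25],Rz@R);print(xy,yaw,None if q is None else np.round(q,0))
print(np.round(manip.state()["ee_rot"],2).tolist())
p=look((.60,.016),"pot_base_mid","pics/w1.png")
print(np.round(np.array(p["extrinsics"])[:3],3).tolist())
p=look((.42,-.205),"pot_q_mid","pics/w2.png")
a=cv2.imread("pics/w1.png");b=cv2.imread("pics/w2.png");cv2.imwrite("pics/w12.png",cv2.resize(np.hstack([a,b]),(800,300)))
print(manip.state()["time_s"])
E
```

```text
(0.63, 0.016) 0 [-10.  12.  18.  95.   0. 170.]
(0.63, 0.016) 90 [-10.  12.  18.  95.   0.  80.]
(0.63, 0.016) -90 [ -10.   12.   18.   95.    0. -100.]
(0.63, 0.016) 180 [-10.  12.  18.  95.   0. -10.]
(0.435, -0.205) 0 [-41. -14.  -9.  95.   0. 139.]
(0.435, -0.205) 90 [-41. -14.  -9.  95.   0.  49.]
(0.435, -0.205) -90 [ -41.  -14.   -9.   95.    0. -131.]
(0.435, -0.205) 180 [-41. -14.  -9.  95.   0. -41.]
(0.44, 0.22) 0 [  11.  -12.   -7.   95.    0. -169.]
(0.44, 0.22) 90 [ 11. -12.  -7.  95.   0. 101.]
(0.44, 0.22) -90 [ 11. -12.  -7.  95.   0. -79.]
(0.44, 0.22) 180 [ 11. -12.  -7.  95.   0.  11.]
[[0.97, 0.24, 0.0], [0.24, -0.97, -0.0], [-0.0, 0.0, -1.0]]
[[-0.0, 0.954, 0.3, 0.676], [-1.0, 0.0, -0.001, 0.016], [-0.001, -0.3, 0.954, 0.42]]
5.4583
```

View pics/w12.png

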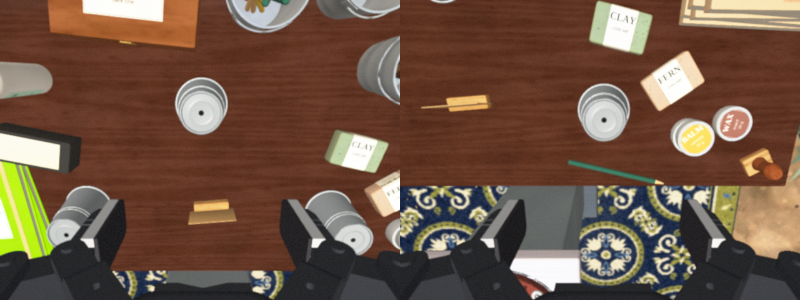

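The wrist views show each pot's drain hole (base in w1 near (323,181) at full scale, q in w2 near (328,190)). I'll use those holes, at z = 0.083, as sharp centre marks.

```bash
cat >> h.py <<'E'
def hole(img,uv,r=14):
    u,v=map(int,uv);g=255-cv2.cvtColor(img,cv2.COLOR_BGR2GRAY)[v-r:v+r+1,u-r:u+r+1].astype(float)
    w=np.clip(g-(g.max()-60),0,None);yy,xx=np.mgrid[-r:r+1,-r:r+1]
    return np.array([u+(w*xx).sum()/w.sum(),v+(w*yy).sum()/w.sum()])
E
python3 - <<'E'
from h import *
p=manip.get_image("wrist");s=manip.state();print(s["tool_pos"])
h=hole(p["color"],(328,190));print("q",h,onz(p,h,.083))
for r in manip.trace(p,"pot_q_mid")[:2]: print(r["score"],np.array(r["rect"])*[640,480,640,480])
E1=np.array(p["extrinsics"]);p1=dict(p);E1=E1.copy();E1[:3,3]+=np.array([.60,.016,.25])-s["tool_pos"];p1["extrinsics"]=E1
im=cv2.imread("pics/w1.png");h=hole(im,(323,181));print("base",h,onz(p1,h,.083))
t=manip.get_image("top")
for n,X in(("base",onz(p1,h,.083)),):
    print("top predicted",proj(t,X))
c=cv2.imread("pics/top0.png")
for uv in((269,203),(158,294),(385,306)): print(uv,hole(c,uv,6),onz(t,hole(c,uv,6),.083))
E
```

```text
[ 0.42019525 -0.20479571  0.24996469]
q [325.70706107 191.48664122] [ 0.43241801 -0.20480436  0.083     ]
0.62 [286.208 130.992  81.024  96.192]
base [321.46763754 180.37621359] [0.62115396 0.01938998 0.083     ]
top predicted [267.17185178 201.13845157]
(269, 203) [267.54910714 200.63839286] [0.62209359 0.01872648 0.083     ]
(158, 294) [157.03040541 295.90202703] [0.44183118 0.21717765 0.083     ]
(385, 306) [387.89138577 306.74906367] [ 0.43382865 -0.20550724  0.083     ]
```

```bash
cat >> h.py <<'E'
R2=np.diag([-1,1,-1.])
def grasp(xy,z=.044):
    manip.reach([*xy,.16],R2)
    print("hit",manip.movel([*xy,z],v=.1,f_stop=8))
    manip.move_gripper(0,force=25);manip.wait(.2);s=manip.state();print("w",s["width"],s["gripper_force"],s["tool_pos"])
    manip.movel([*xy,z+.13],v=.12);s=manip.state();print("up",s["width"],s["gripper_force"],s["contact_force"],s["time_s"])
E
python3 - <<'E'
from h import *
im=cv2.imread("pics/w1.png");im2=cv2.imread("pics/w2.png");K=manip.get_image("wrist")
for r in(5,7,9): print(hole(im,(323,181),r),hole(im2,(327,191),r))
s=manip.state()
p2=K;h=hole(im2,(327,191),6);q=onz(p2,h,.083)
p1=dict(K);E1=np.array(K["extrinsics"]).copy();E1[:3,3]+=np.array([.60,.016,.25])-s["tool_pos"];p1["extrinsics"]=E1
b=onz(p1,hole(im,(323,181),6),.083);print(q,b)
grasp(q[:2])
w=manip.get_image("wrist");t=manip.get_image("side");cv2.imwrite("pics/g1.png",cv2.resize(np.hstack([w["color"],t["color"]]),(800,300)))
E
```

```text
[321.46763754 180.37621359] [326.01160862 191.71475954]
[321.46763754 180.37621359] [326.01160862 191.71475954]
[321.46763754 180.37621359] [326.01160862 191.71475954]
[ 0.43206691 -0.20527252  0.083     ] [0.62114495 0.01932368 0.083     ]
hit False
w 0.05630039020344055 26.267763565974747 [ 0.43238266 -0.20562976  0.04479448]
up 0.05566800112877425 26.416119377608993 [-0.60948217  0.73372607 -1.44978852] 11.425
```

View pics/g1.png

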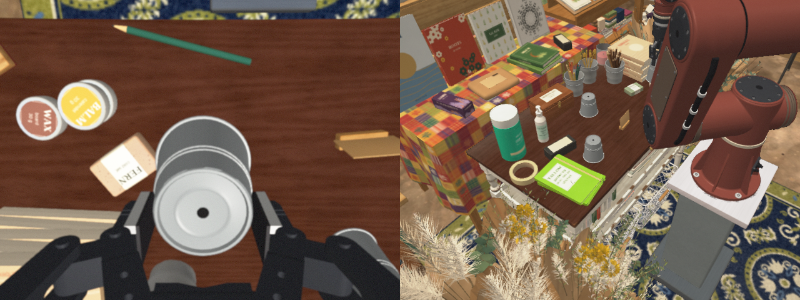

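The pot is held upright, but the 56 mm width is narrower than expected. I check where the pot sits in the fingers, using the hole near (325,339) at full scale.

Run:
```python
from h import *
w=manip.get_image("wrist");s=manip.state();print(s["tool_pos"],s["width"],np.round(s["ee_rot"],3).tolist())
h=hole(w["color"],(325,339),8);X=onz(w,h,.213);print(h,X,onz(w,h,.203))
tp=np.array(s["tool_pos"])
for dz in(0,.019,.026,.04): print(dz,proj(w,tp+[0,.028,dz]),proj(w,tp+[0,-.028,dz]),proj(w,tp+[0,0,dz]))
# mouth rim bottom extents expected
cv2.imwrite("pics/g2.png",cv2.resize(w["color"][230:480,150:500],(800,571)))
```

```text
[ 0.43174234 -0.20498017  0.17324239] 0.05591559096094295 [[-1.0, -0.0, -0.001], [-0.0, 1.0, 0.001], [0.001, 0.001, -1.0]]
[324.34655947 340.1060875 ] [ 0.43044975 -0.2041186   0.213     ] [ 0.4363441  -0.20409584  0.203     ]
0 [386.1213936  295.32926973] [258.2258611  295.38775545] [322.19583056 295.3288769 ]
0.019 [392.92943223 315.57933256] [251.13389438 315.65936546] [322.05924479 315.56915781]
0.026 [395.82875111 324.19829988] [248.11323759 324.28848281] [322.00106106 324.18258348]
0.04 [402.42591443 343.79930029] [241.2390274  343.91478224] [321.86863522 343.76753499]
```

View pics/g2.png

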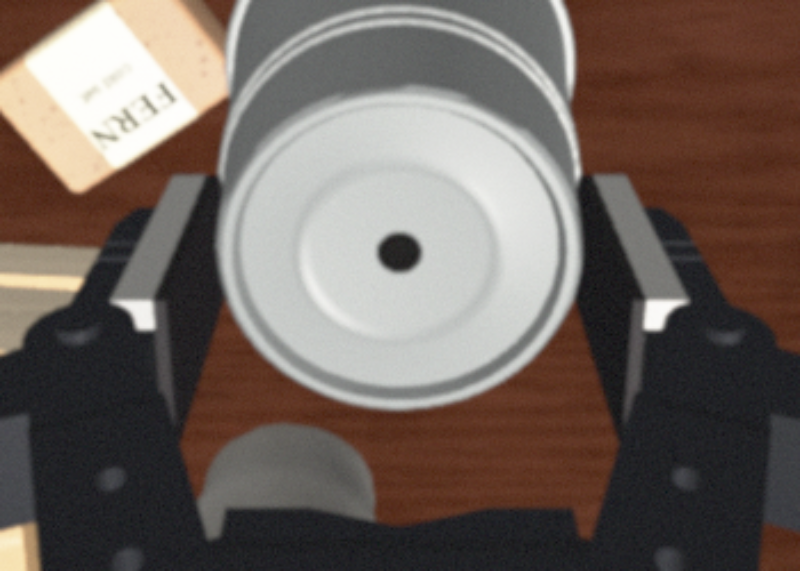

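The pot sits centred in the fingers to about 1 mm and has not slipped, so I lower it over the base pot.

```bash
cat >> h.py <<'E'
def place(xy,zt):
    manip.reach([*xy,.24],R2);manip.movel([*xy,zt+.03],v=.12)
    hit=manip.movel([*xy,zt-.004],v=.02,f_stop=3);s=manip.state();print("hit",hit,s["tool_pos"],"exp",zt,s["contact_force"],s["width"],s["time_s"])
E
python3 - <<'E'
from h import *
place((.6217,.0187),.0638)
w=manip.get_image("wrist");t=manip.get_image("side");cv2.imwrite("pics/p1.png",np.hstack([cv2.resize(w["color"],(400,300)),cv2.resize(t["color"][80:260,190:430],(400,300))]))
E
```

```text
hit True [0.62113266 0.0185259  0.06412524] exp 0.0638 [-0.68178885 -1.10555127  2.99719907] 0.055901324113397884 15.4
```

View pics/p1.png

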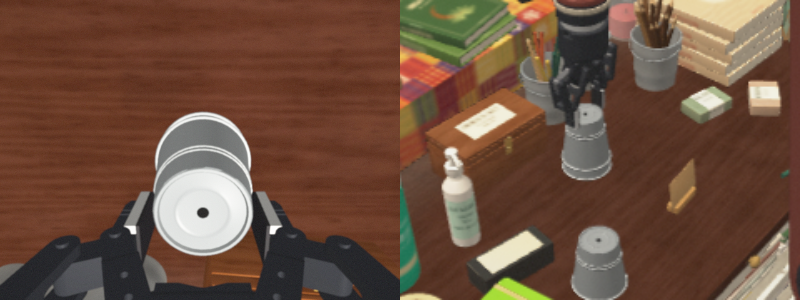

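The pot is nested at the expected touch height. Next: release, measure the stack top from above, then fetch the left pot.

```bash
cat >> h.py <<'E'
def findhole(xy,z):
    "hole seen from TCP (xy), hole height z, using R2"
    p=manip.get_image("wrist");g=cv2.medianBlur(cv2.cvtColor(p["color"],cv2.COLOR_BGR2GRAY),3)
    uv=proj(p,[*xy,z]);u,v=map(int,uv);s=16
    sub=g[v-s:v+s+1,u-s:u+s+1];m=cv2.minMaxLoc(sub);c=(u-s+m[2][0],v-s+m[2][1])
    h=hole(p["color"],c,6);X=onz(p,h,z);print("hole",uv.round(),c,m[0],h.round(1),X.round(4));return X,p
E
python3 - <<'E'
from h import *
manip.move_gripper(.085);x,y,_=manip.state()["tool_pos"]
manip.movel([x,y,.20],v=.15)
manip.reach([.645,.0187,.25],R2);manip.wait(.2);b,_=findhole((.621,.0187),.102)
manip.reach([.465,.217,.25],R2);manip.wait(.2);q,p=findhole((.442,.217),.083)
cv2.imwrite("pics/w3.png",p["color"]);np.save("b.npy",b);np.save("q.npy",q)
if np.hypot(*(q[:2]-[.4418,.2172]))<.006: grasp(q[:2])
E
```

```text
hole [323. 185.] (323, 185) 50.0 [323.8 185.4] [0.621  0.0195 0.102 ]
hole [324. 180.] (325, 178) 37.0 [324.6 178.4] [0.4409 0.2175 0.083 ]
hit False
w 0.05593526278722459 26.25270267910638 [0.4413616  0.21757484 0.0448606 ]
up 0.05595339904877379 26.41292981357229 [ 0.51427463  1.16405338 -1.79977092] 22.4417
```

Run:
```python
from h import *
b=np.load("b.npy")
place((b[0]+.0002,b[1]),.0829)
z=manip.state()["tool_pos"]
if manip.state()["tool_pos"][2]<.0865:
    manip.move_gripper(.085);x,y,_=manip.state()["tool_pos"]
    manip.movel([x,y,.22],v=.15)
    manip.reach([.645,.0195,.25],R2);manip.wait(.2);b,_=findhole(b[:2],.121);np.save("b2.npy",b)
    manip.move_gripper(0)
    t=manip.get_image("side");cv2.imwrite("pics/s2.png",cv2.resize(t["color"][80:260,190:430],(800,600)))
    print(manip.state()["time_s"])
```

```text
hit True [0.6212023  0.0188829  0.08341842] exp 0.0829 [ 0.11820091 -1.54029133  1.61571426] 0.05577183663898618 26.025
hole [323. 190.] (322, 190) 48.0 [323.1 189.9] [0.6211 0.0198 0.121 ]
28.8667
```

View pics/s2.png

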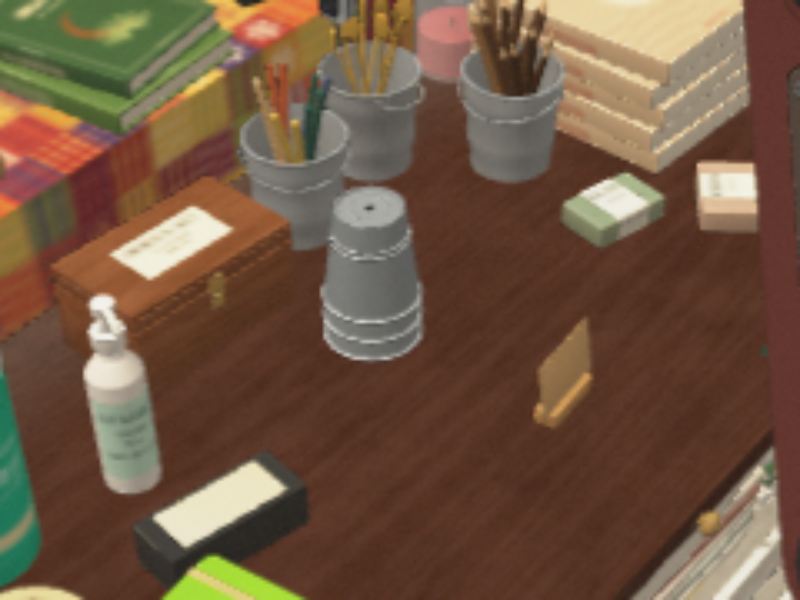

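The three pots stand in one straight stack, unpressed, at about (372,270) in the crop. Nothing else has moved. Now I press: find first touch, then push slowly, limited by both force and travel.

Run:
```python
from h import *
x,y=np.load("b2.npy")[:2];y-=.0004
manip.reach([x,y,.16],R2);manip.movel([x,y,.13],v=.1);manip.wait(.3)
f0=np.array(manip.state()["contact_force"])
hit=manip.movel([x,y,.114],v=.008,f_stop=2.5);s=manip.state();zt=s["tool_pos"][2]
print("touch",hit,zt,s["contact_force"]-f0)
if hit and abs(zt-.121)<.004:
    hit=manip.movel([x,y,zt-.0095],v=.004,f_stop=4.3);s=manip.state()
    print("press",hit,s["tool_pos"][2]-zt,s["contact_force"]-f0,s["time_s"])
    manip.wait(.2);s=manip.state();print(s["tool_pos"][2]-zt,s["contact_force"]-f0)
```

```text
touch False 0.11405594525463505 [ 0.89845581 -0.25776221  0.22589804]
```

Run:
```python
from h import *
s=manip.state();print(s["width"],s["tool_pos"],s["contact_force"],s["time_s"])
w=manip.get_image("wrist");t=manip.get_image("side");cv2.imwrite("pics/p3.png",np.hstack([cv2.resize(w["color"],(400,300)),cv2.resize(t["color"][100:220,230:390],(400,300))]))
```

```text
1.672091170260941e-05 [0.62116649 0.01939076 0.11405595] [-0.49954786 -0.22167112 -0.01312421] 32.225
```

View pics/p3.png

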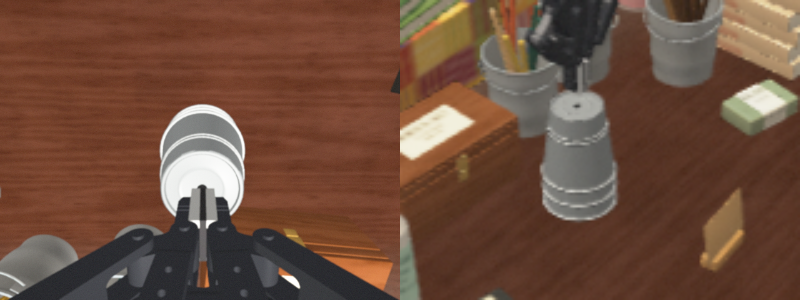

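The closed fingertips are still just short of the stack top. I carry on down slowly, guarded by force, and take the travel limit from the real touch.

Run:
```python
from h import *
x,y=np.load("b2.npy")[:2];y-=.0004
f0=np.mean([(manip.wait(.04),manip.state()["contact_force"])[1] for _ in range(8)],0);print(f0)
hit=manip.movel([x,y,.098],v=.008,f_stop=2.5);s=manip.state();zt=s["tool_pos"][2]
print("touch",hit,zt,s["contact_force"]-f0,s["time_s"])
w=manip.get_image("wrist");t=manip.get_image("side");cv2.imwrite("pics/p4.png",np.hstack([cv2.resize(w["color"],(400,300)),cv2.resize(t["color"][100:220,230:390],(400,300))]))
```

```text
[ 0.18963109 -0.10920357 -0.04960494]
touch False 0.09805122723519565 [-0.83586077  0.17419194 -0.49996644] 34.8083
```

View pics/p4.png

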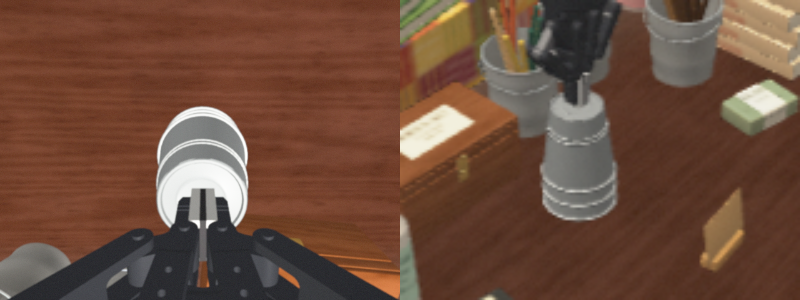

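The arm travelled 16 mm with no force, so before going on I triangulate the height of the stack top from the side and wrist views I already have. I also project the TCP into the side view.

Run:
```python
from h import *
s=manip.state();w=manip.get_image("wrist");t=manip.get_image("side");tp=np.array(s["tool_pos"])
p1=dict(w);E1=np.array(w["extrinsics"]).copy();E1[:3,3]+=np.array([.645,.0195,.25])-tp;p1["extrinsics"]=E1
print("tri hole",tri([(p1,(323.1,189.9)),(t,(300.7,142.4))]))
for z in(.083,.102,.121): print(z,"side",proj(t,[.6211,.0196,z]).round(1))
print("tcp side",proj(t,tp).round(1), "wrist",proj(w,tp).round(1), tp, s["contact_force"])
for z in (.083,.102,.121): print(z,"wrist rim row near/far, cols",proj(w,[.6211-.028,.0196,z+.002])[1].round(),proj(w,[.6211,.0196-.028,z+.002]).round(),proj(w,[.6211,.0196+.028,z+.002]).round())
a=cv2.resize(w["color"][240:400,220:420],(400,320),interpolation=cv2.INTER_CUBIC)
b=cv2.resize(t["color"][110:190,250:350],(400,320),interpolation=cv2.INTER_CUBIC)
cv2.imwrite("pics/p5.png",np.hstack([a,b]))
```

```text
tri hole [0.62202219 0.01931518 0.12029814]
0.083 side [301.  154.3]
0.102 side [300.8 148.3]
0.121 side [300.7 142.3]
tcp side [300.9 149.5] wrist [322.3 295.2] [0.62115204 0.01942104 0.09805259] [0.33507509 0.61276381 0.07485962]
0.083 wrist rim row near/far, cols 226.0 [263. 283.] [383. 283.]
0.102 wrist rim row near/far, cols 238.0 [257. 301.] [389. 301.]
0.121 wrist rim row near/far, cols 253.0 [249. 323.] [396. 323.]
```

View pics/p5.png

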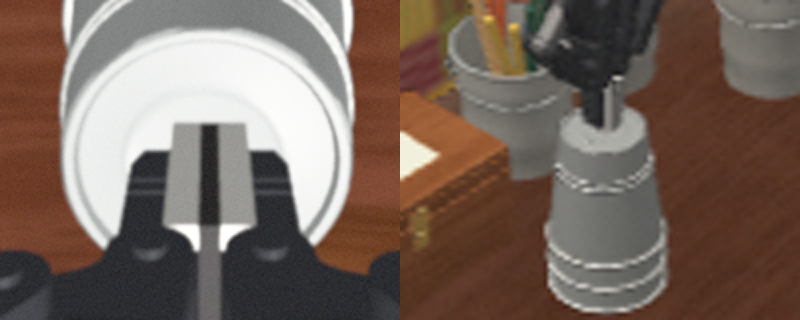

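The rim measures z ≈ 0.123 in both views, so the stack is still unpressed. The real fingertips sit about 25 mm behind the nominal TCP and are just above the top (tip at (301,301) in the wrist view). I continue the guarded press.

Run:
```python
from h import *
x,y=np.load("b2.npy")[:2];y-=.0004
av=lambda n=8:np.mean([(manip.wait(.03),manip.state()["contact_force"])[1] for _ in range(n)],0)
f0=av()
hit=manip.movel([x,y,.085],v=.006,f_stop=2.8);zt=manip.state()["tool_pos"][2]
f1=av();print("touch",hit,zt,f1-f0,manip.state()["time_s"])
if hit and f1[2]-f0[2]>1:
    hit=manip.movel([x,y,zt-.0095],v=.004,f_stop=max(2,7-(f1-f0)[2]));s=manip.state()
    print("press",hit,s["tool_pos"][2]-zt,s["contact_force"]-f0);f2=av();print(manip.state()["tool_pos"][2]-zt,f2-f0,manip.state()["time_s"])
```

```text
touch True 0.09335610502142831 [0.23199959 0.13206082 4.33645319] 36.55
press True -0.009099925962082048 [ 0.04097591 -0.79402781  4.11597301]
-0.009064350039484817 [-0.13005169 -0.18514971  3.35570132] 38.825
```

Run:
```python
from h import *
x,y=np.load("b2.npy")[:2]
manip.movel([x,y,.20],v=.12);manip.reach([.645,.0195,.25],R2);manip.wait(.3)
X,w=findhole((x,y),.112)
t=manip.get_image("side");g=t["color"];c=proj(t,[x,y,.112]);h=hole(g,c,4);print("side",c,h)
print("tri",tri([(w,proj(w,X)),(t,h)]),"prev .1203",manip.state()["time_s"])
a=cv2.resize(w["color"][100:340,180:500],(400,300),interpolation=cv2.INTER_CUBIC)
b=cv2.resize(g[120:192,252:348],(400,300),interpolation=cv2.INTER_CUBIC)
cv2.imwrite("pics/p6.png",np.hstack([a,b]))
# rim bright rows along stack centre front in side view
col=g[:,int(c[0])-1:int(c[0])+2].mean((1,2));print(col[135:192].round().astype(int).tolist())
for z in(0,.014,.028): print(z,proj(t,np.array([x,y,0])+[-.0405*.61,.0405*.79,z+.002]).round(1))
```

```text
hole [323. 187.] (322, 186) 50.0 [323.1 187.1] [0.621  0.0198 0.112 ]
side [300.68789206 145.22014346] [300.6122449 145.       ]
tri [0.62100929 0.01993398 0.11277551] prev .1203 40.675
[60, 60, 60, 73, 146, 168, 164, 171, 170, 149, 85, 159, 167, 163, 172, 168, 130, 109, 108, 108, 109, 109, 108, 111, 130, 138, 88, 108, 108, 107, 108, 109, 108, 108, 108, 109, 108, 108, 108, 108, 109, 107, 109, 125, 200, 93, 109, 118, 170, 98, 109, 119, 170, 81, 59, 57, 56]
0 [301.5 187.8]
0.014 [301.4 183.8]
0.028 [301.3 179.7]
```

Hole height has dropped to about 0.112–0.113, and the rims in the side view are 4.0 px apart, which is about 14 mm each. Both gaps are snug, the stack is straight and the arm is clear.

```bash
python3 -c "
from plant import manip
print(manip.close_job())"
```

```text
the job is handed in; nothing more can be done
None
```

I stacked both loose pots straight over the base pot and pressed them to about 14–15 mm spacing, measured from the camera views. The arm is clear and the job is handed in at about 41 s; no verdict was returned.

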